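# Gauge the jig's gap with spacer boards and clamp the one that just fits

## Task

Find which of the three spacer boards just fits the gap in the clamping jig between the stop block and the push clamp: try them and find the thickest that goes in. Leave that board standing fully down in the gap with its middle between the jaws, then push the clamp in until it presses the board firmly against the stop, and let go; the other two boards end on the bench away from the jig. Do not knock over the glass jar.

Things in the scene. Friction and masses are not known exactly. Their poses are not given: they have to be found in the camera images.
- jig: clamping jig fixed to the bench: plywood base 18 mm thick, from -70 to +130 mm in its x, -90 to +160 mm in its y; origin at its underside, z up. On it, in line at x = 0 from +y to -y: the clamp's dark push plate, a rod in a guide block (40 mm high above the base), the aluminium clamp jaw, the gap, the wooden stop block, a back rail (38 mm high).
- clamp_face (a point): point on the clamp jaw's face, at mid-width (jig x = 0) and at the height of the base board's top (jig z = 18 mm); at jig y = +20 mm when the clamp is fully back; moves with the clamp; axes as the jig's. The gap reaches from it towards -y to the stop block's parallel face. Jaw and stop are 50 mm wide in x, 40 mm high above the base, the top 4 mm of their gap-side edges bevelled back by 3 mm.
- gap_floor (a point): fixed point on the base board's top (jig z = 18 mm) at the foot of the clamp jaw's starting face (jig x = 0, y = +20 mm). A board goes in along the jig's x, its middle at x = 0 (25 mm either way will do), underside on the base board, ends standing out beyond the jaws. The gap to the stop's face, towards -y, is about 2 mm wider than one of the three boards; which one is not told.
- stop_park (a point): middle of the strip of base board at x = +100 mm where two spare stop blocks of other thicknesses are parked (up to 44 mm thick, 50 mm wide, 40 mm high); they are fixed and play no part. The thickness of the mounted stop, which sets the gap, must be found by trying: one size too thin has about 9 mm of play, two sizes 16 mm; a thicker one does not go in.
- clamp (a joint): travel of the push clamp, m: 0 fully back (as at the start), grows as it is pushed towards the jig's -y, up to 0.012 at the end of its stroke. It slides with about 2 N of friction and stays where it is left.
- clamp_push (a point): centre of the outer (+y) face of the clamp's push plate, which is 50 mm wide (x), 12 mm thick (y) and reaches from 4.5 to 59.5 mm above the base board; the point is 35 mm above the base board. Axes as the jig's: push on it towards -y; about 10 N clamps a board firmly.
- spacer_thin: plain upright wooden spacer board, the thinnest of three: 100 mm long (its x), 18 mm thick (its y), 85 mm tall (z), about 104 g; stands on its long edge on the bench. Origin at the centre of its underside. Take it from above across the thickness, near the top, at mid-length.
- spacer_middle: plain upright wooden spacer board, the middle of three: 100 mm long (its x), 25 mm thick (its y), 85 mm tall (z), about 145 g; stands on its long edge on the bench. Origin at the centre of its underside. Take it from above across the thickness, near the top, at mid-length.
- spacer_thick: plain upright wooden spacer board, the thickest of three: 100 mm long (its x), 32 mm thick (its y), 85 mm tall (z), about 185 g; stands on its long edge on the bench. Origin at the centre of its underside. Take it from above across the thickness, near the top, at mid-length.
- jar: bystander: glass jar of 68 mm diameter, 90 mm tall, origin at the centre of its underside

How it is judged (in metres and radians):
On the way:
1. the board that just fits stands in the gap, not held by the fingers, and the clamp, 0.8 to 4.5 mm in, presses it against the stop (board-to-jig force over 4 N) (((angle between spacer_thin's own z axis and vertical below 0.06 rad and angle between the x axis of spacer_thin and the x axis of jig, either way round below 0.07 rad and z of spacer_thin in the frame of jig between 0.015 and 0.022 m and x of spacer_thin in the frame of jig between -0.025 and 0.025 m and y of spacer_thin in the frame of jig between 0.0035 and 0.013 m and value of joint clamp between 0.0008 and 0.0045 m and contact force between spacer_thin and jig above 4 N and contact force between the fingers and spacer_thin below 0.3 N) or (angle between spacer_middle's own z axis and vertical below 0.06 rad and angle between the x axis of spacer_middle and the x axis of jig, either way round below 0.07 rad and z of spacer_middle in the frame of jig between 0.015 and 0.022 m and x of spacer_middle in the frame of jig between -0.025 and 0.025 m and y of spacer_middle in the frame of jig between 0 and 0.0095 m and value of joint clamp between 0.0008 and 0.0045 m and contact force between spacer_middle and jig above 4 N and contact force between the fingers and spacer_middle below 0.3 N) or (angle between spacer_thick's own z axis and vertical below 0.06 rad and angle between the x axis of spacer_thick and the x axis of jig, either way round below 0.07 rad and z of spacer_thick in the frame of jig between 0.015 and 0.022 m and x of spacer_thick in the frame of jig between -0.025 and 0.025 m and y of spacer_thick in the frame of jig between -0.0035 and 0.006 m and value of joint clamp between 0.0008 and 0.0045 m and contact force between spacer_thick and jig above 4 N and contact force between the fingers and spacer_thick below 0.3 N))), for 0.1 s.
At the end, for the whole second after the job is handed in: The board that just fits stands upright (0.06 rad) and straight (0.07 rad) on the jig's base board in the gap, its middle within 25 mm of the jaws' middle; the clamp is 0.8 to 4.5 mm in, against it; the other two boards lie or stand still on the bench, over 100 mm from the jaw's face point (((angle between spacer_thin's own z axis and vertical below 0.06 rad and angle between the x axis of spacer_thin and the x axis of jig, either way round below 0.07 rad and z of spacer_thin in the frame of jig between 0.015 and 0.022 m and x of spacer_thin in the frame of jig between -0.025 and 0.025 m and y of spacer_thin in the frame of jig between 0.0035 and 0.013 m and value of joint clamp between 0.0008 and 0.0045 m and linear speed of spacer_thin below 0.01 m/s and horizontal distance between each of spacer_middle, spacer_thick and clamp_face above 0.1 m and height (world z) of each of spacer_middle, spacer_thick below 0.055 m and linear speed of each of spacer_middle, spacer_thick below 0.02 m/s) or (angle between spacer_middle's own z axis and vertical below 0.06 rad and angle between the x axis of spacer_middle and the x axis of jig, either way round below 0.07 rad and z of spacer_middle in the frame of jig between 0.015 and 0.022 m and x of spacer_middle in the frame of jig between -0.025 and 0.025 m and y of spacer_middle in the frame of jig between 0 and 0.0095 m and value of joint clamp between 0.0008 and 0.0045 m and linear speed of spacer_middle below 0.01 m/s and horizontal distance between each of spacer_thin, spacer_thick and clamp_face above 0.1 m and height (world z) of each of spacer_thin, spacer_thick below 0.055 m and linear speed of each of spacer_thin, spacer_thick below 0.02 m/s) or (angle between spacer_thick's own z axis and vertical below 0.06 rad and angle between the x axis of spacer_thick and the x axis of jig, either way round below 0.07 rad and z of spacer_thick in the frame of jig between 0.015 and 0.022 m and x of spacer_thick in the frame of jig between -0.025 and 0.025 m and y of spacer_thick in the frame of jig between -0.0035 and 0.006 m and value of joint clamp between 0.0008 and 0.0045 m and linear speed of spacer_thick below 0.01 m/s and horizontal distance between each of spacer_thin, spacer_middle and clamp_face above 0.1 m and height (world z) of each of spacer_thin, spacer_middle below 0.055 m and linear speed of each of spacer_thin, spacer_middle below 0.02 m/s))); the robot touches nothing.
It fails at once if the jar is knocked over (angle between jar's own z axis and vertical above 0.5 rad).
It also fails if it takes over 72 s, if anything falls off the work surface, if the arm or the gripper's body presses on something with over 40 N, if the wrist force passes 120 N, or if a joint passes its speed limit or range.

## Robot

A 6-joint arm with a two-finger parallel gripper is mounted at the origin on the work surface. World frame = base frame: x ahead of the robot, y to its left, z up, the work surface at z = 0. Lengths are in mm, angles in rad, forces in N, time in s.
With the tool pointing down it reaches from about 300 to 775 mm from the base axis. Payload 14.6 kg.
Tool frame: the origin (TCP) lies on the mounting face of the last link; the fingertips stand 199 mm ahead of it and the grasp point (between the pads) lies 180 mm ahead of it; z points along the fingers, y is the line along which they close (so a half turn about z gives the same grasp; the last joint's range is limited). The gripper opens to 94 mm and grips with 3 to 60 N. Pads are 16 mm wide; open, the fingers measure 119 mm over their backs; the gripper's body (75 mm by 177 mm) begins 78 mm behind the grasp point.
Start: joints at [-1.271, 0.3, 1.521, -0, 1.321, -0.067], TCP at [197.239, -513.408, 404.646] pointing down, gripper open.
Joint ranges: [-3.03, 3.03], [-0.79, 2.21], [0.23, 2.52], [-1.04, 4.18], [0, 3.07], [-2.55, 2.55]. Speed limits (rad/s): [2.22, 2.22, 2.57, 3.14, 3.14, 3.14].

## Interface

Orientations are given as [roll, pitch, yaw] about the fixed x, y, z axes, in that order (R = Rz(yaw) Ry(pitch) Rx(roll)).
In Python, from cell import manip gives the robot as it stands. The module is installed in compiled form; this text tells all that it offers.
- The arm moves only by the shell command python3 -m creep 'ROWS' [FORCE]. ROWS is a JSON object of lists of equal length, an entry for each row: "slide": the shift along the world's x, y, z in cm, a list of three; "turn": the turn about the world's z in rad; "claw": the opening, from 0 (shut) to 1 (fully open). A call has 1 to 8 rows; each row shifts and turns the commanded pose from where the row before left it; what a row does not reach is not made up. A row lasts 1/8 s, in which the tool goes at most 62.5 mm and 10.7 degrees, less where a joint would pass 70% of its speed; a pose out of reach is approached as far as the arm can. A call with a gripper value outside its range is refused whole. The fingers move at their own pace and stop on an object; FORCE is the grip in N (left out, the last holds). Time passes only in rows, so rows that do not move let the fingers close. It gives the time, the measured TCP pose, the force, the opening and the grip force at its end, in the units of the state.
- manip.read_state(): the state, without advancing time (a new reading comes with each control period).
- manip.camera(name): name is "scene" or "side" or "wrist"; returns (picture, depth): 480x640x3 uint8, red, green, blue; 480x640 float32, mm along the optical axis (not along the pixel's ray), 0 where there is no reading.
- manip.calibration(name): a dict with "intrinsics" (3x3 intrinsics, pixels), "pose" (4x4, takes a point from camera to world coordinates). Camera axes: x right, y up, looking along -z (the intrinsics and any distortion apply to the point x, -y, -z); pixel columns grow to the right and rows downward; lengths in mm; the calibration is good to about 2 mm. A picture is of the moment at which its call begins: read the wrist's pose just before it. calibration takes no time and is no camera call; for the wrist camera it gives the pose at the moment of the call.
- manip.sign_off(): hands the job in; it is judged then, once.
Trained networks look in the newest picture that a camera, given by its name, has taken for a name from the list of things; names that differ only in an ending like _2 or _b are one class to them, and where a whole thing is asked for, a point or a joint stands for the part that bears it (a point fixed in the world has none). Each returns a list of dicts, best first, with "score" (0 to 1); they miss things now and then, are a little off and sometimes report something else, mostly with a low value. They report only what shows in the picture. A call takes as long as a camera call.
- manip.cut_out(query, camera): "mask" (480x640 bool, what is visible of it) and "position" ([column, row] in pixels, amid what is visible of it).
The state is a dict: "clock": time; "joints": joint angles; "qd": joint speeds; "effort": joint torques, N m; "eef_pos": TCP position; "eef_rot": TCP orientation; "wrist_force": force on the tool from outside, world axes, zero at the start; "moment": the same for the moment, N m; "finger_gap": finger opening in mm; "finger_force": force on a finger pad.
Only numpy, scipy, OpenCV 4.12 (cv2) and the standard library are available. Lean on these libraries where they do the work, as an engineer would, in place of code of your own. Each camera call takes 0.05 s, during which the arm holds its last target. There are 200 camera calls.

## Working session

There is one attempt and no reset: what is moved stays moved. The work goes in short steps, Python scripts to look and compute and a shell command to move; the robot and the scene stay as the last step left them, time stands still between calls to the robot, and variables do not carry over. Pictures are saved under pics/ and viewed, at most 10 in all, crops included, and the job is handed in when it is done.

```bash
mkdir -p pics
cat > h.py <<'E'
import numpy as np, cv2
from cell import manip
def cloud(cam):
    c=manip.calibration(cam); img,d=manip.camera(cam)
    K=np.array(c["intrinsics"]);T=np.array(c["pose"])
    v,u=np.mgrid[0:480,0:640]
    P=np.stack([(u-K[0,2])/K[0,0]*d,-(v-K[1,2])/K[1,1]*d,-d],-1)
    W=P@T[:3,:3].T+T[:3,3]; W[d==0]=np.nan
    return img,W
def save(img,n): cv2.imwrite(f"pics/{n}.png",cv2.cvtColor(img,cv2.COLOR_RGB2BGR))
def rect(P):  # x,y points -> minAreaRect
    return cv2.minAreaRect(P[:,:2].astype(np.float32))
E
python3 - <<'E'
from h import *
s=manip.read_state(); print(s)
ims=[]
for cam in("scene","side"):
    img,W=cloud(cam); ims.append(img)
    for q in("jig","clamp_push","clamp_face","spacer_thin","spacer_middle","spacer_thick","jar"):
        for r in manip.cut_out(q,cam)[:3]:
            p=W[r["mask"]]; p=p[~np.isnan(p[:,0])]
            if len(p)<20: continue
            zt=np.percentile(p[:,2],97); t=p[abs(p[:,2]-zt)<5]
            R=rect(t)
            print(cam,q,round(r["score"],2),np.round(r["position"]),"top",round(zt),len(p),"rect",np.round(R[0]),np.round(R[1]),round(R[2],1))
save(cv2.resize(np.hstack(ims),(800,300)),"a1"); save(ims[0],"a2")
E
```

```text
{'clock': 0.0, 'joints': array([-1.27057422e+00,  3.00462155e-01,  1.52159649e+00, -3.56861538e-05,
        1.32065098e+00, -6.66247259e-02]), 'qd': array([-0.00043353, -0.00130571,  0.00014534, -0.00020556,  0.0008838 ,
       -0.00046328]), 'effort': array([ 1.34010730e-03, -5.31801724e+01, -3.52733302e+01,  7.09013594e-02,
        2.43357383e-02, -5.32563092e-05]), 'eef_pos': array([ 197.24267142, -513.3784748 ,  404.08457944]), 'eef_rot': array([-3.14047586e+00, -3.98741426e-05,  3.66855661e-01]), 'wrist_force': array([ 0.00278324,  0.20561861, -0.70524955]), 'moment': array([-0.03643891, -0.04352266,  0.03574489]), 'finger_force': 0.0, 'finger_gap': 93.84755078141856}
scene jig 0.65 [379. 228.] top 60 6397 rect [493. 110.] [ 70. 197.] 18.0
scene jig 0.59 [166. 207.] top 85 938 rect [ 543. -365.] [ 19. 101.] 89.6
scene clamp_push 0.59 [389. 203.] top 77 710 rect [468. 200.] [47. 13.] 15.4
scene clamp_face 0.74 [386. 204.] top 77 801 rect [465. 199.] [52. 13.] 15.4
scene spacer_thin 0.82 [166. 208.] top 85 940 rect [ 543. -366.] [ 19. 101.] 89.6
scene spacer_middle 0.7 [267. 189.]
[... 266 characters left out ...]
9.] 89.6
side jig 0.67 [336. 326.] top 66 9822 rect [514. 166.] [128. 108.] 15.7
side clamp_push 0.82 [350. 330.] top 78 1323 rect [464. 200.] [50. 14.] 17.4
side clamp_face 0.7 [351. 327.] top 78 1353 rect [464. 200.] [50. 14.] 17.4
side spacer_thin 0.69 [320. 161.] top 87 1101 rect [ 527. -324.] [ 93. 127.] 21.7
side spacer_thin 0.43 [354. 218.] top 87 1805 rect [ 468. -146.] [99. 29.] 9.9
side spacer_middle 0.86 [356. 216.] top 87 1822 rect [ 468. -146.] [99. 30.] 9.4
side spacer_thick 0.82 [342. 189.] top 87 1322 rect [ 501. -227.] [115.  97.] 79.6
side jar 0.55 [258. 216.] top 92 1395 rect [ 675. -152.] [57. 59.] 37.7
side jar 0.54 [350. 329.] top 78 1317 rect [464. 200.] [50. 14.] 17.4
```

View pics/a1.png

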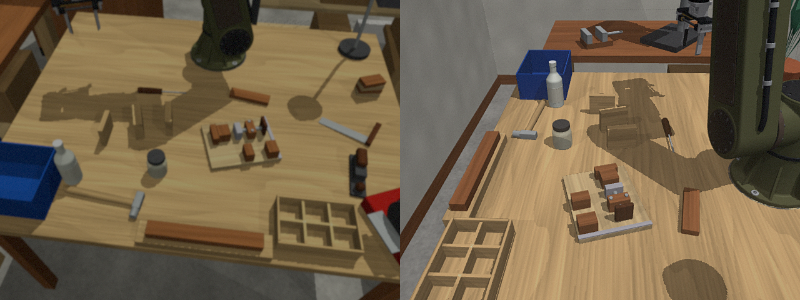

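The picture shows the jig right of centre (~(240,140) in the scene half), with the three boards standing to its left and the jar below them. Next I go above the jig for a close look.

```bash
python3 -m creep '{"slide":[[2.5,5.5,0],[2.5,5.5,0],[2.5,5.5,0],[2.5,5.5,0],[2.5,5.5,0],[2.5,5.5,0],[2.5,5.5,0],[2.5,5.5,0]],"turn":[-0.08,0,0,0,0,0,0,0],"claw":[1,1,1,1,1,1,1,1]}' && python3 -m creep '{"slide":[[2.5,4.5,0],[2.5,4.5,0],[2,4.5,0],[1,3,0],[0,0,0],[0,0,0]],"turn":[0,0,0,0,0,0],"claw":[1,1,1,1,1,1]}'
python3 - <<'E'
from h import *
s=manip.read_state(); print(s["eef_pos"],s["eef_rot"],s["clock"])
print(manip.calibration("wrist"))
img,W=cloud("wrist"); save(img,"b1"); np.save("b1.npy",W)
E
```

```text
clock: 1.8
eef_pos: [397.6, -71.4, 405.0]
eef_rot: [3.141, -0.001, 0.287]
wrist_force: [1.0, -1.1, 0.7]
finger_gap: 94.0
finger_force: 0.0
clock: 2.55
eef_pos: [477.1, 91.2, 404.6]
eef_rot: [3.141, 0.0, 0.287]
wrist_force: [0.4, -0.6, -0.1]
finger_gap: 94.1
finger_force: 0.0
[477.07426516  91.18281228 404.61983159] [3.14149892e+00 1.86915213e-04 2.86823746e-01] 2.55
{'intrinsics': array([[431.90961515,   0.        , 314.071121  ],
       [  0.        , 431.90961515, 235.00395132],
       [  0.        ,   0.        ,   1.        ]]), 'pose': array([[ 2.83331888e-01,  9.24350834e-01,  2.55535863e-01,
         5.50297172e+02],
       [-9.59021137e-01,  2.72748200e-01,  7.67259937e-02,
         1.12371208e+02],
       [ 1.22478944e-03, -2.66803215e-01,  9.63750250e-01,
         3.84179437e+02],
       [ 0.00000000e+00,  0.00000000e+00,  0.00000000e+00,
         1.00000000e+00]])}
```

View pics/b1.png

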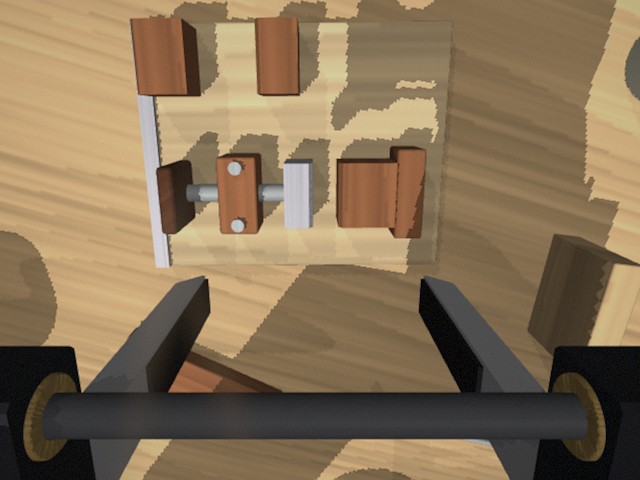

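The wrist view shows the jig: push plate (175,197), guide (240,193), jaw (298,193), gap cols 312–337, stop (367,193), rail (408,192), two spare blocks on top. Fit its pose from depth.

Run:
```python
from h import *
W=np.load("b1.npy")
v,u=np.mgrid[0:480,0:640]
roi=(v<285)&(u>110)&(u<470)
z=W[...,2]
b=W[roi&(abs(z-18)<5)]; R=rect(b); print("base",R, np.median(b[:,2]))
# yaw from jaw + stop tops
top=roi&(abs(z-58)<4)
def R2(m): 
    m=cv2.erode(m.astype(np.uint8),np.ones((1,1))).astype(bool); return rect(W[m]),m.sum()
for n,(a,c,d,e) in dict(jaw=(278,320,150,235),stop=(330,398,150,235),spA=(125,205,10,105),spB=(250,305,10,105)).items():
    print(n,R2(top&(u>=a)&(u<=c)&(v>=d)&(v<=e)))
print("plate",R2(roi&(abs(z-77.5)<4)&(u<200)&(v>140)))
for th in(0.28,0.29,0.30):
    ex=np.array([np.cos(th),np.sin(th)]);ey=np.array([-ex[1],ex[0]])
    m=top&(v>165)&(v<222)
    J=W[m&(u>278)&(u<320)][:,:2]@ey; S=W[m&(u>330)&(u<398)][:,:2]@ey
    P=W[roi&(abs(z-77.5)<4)&(u<200)&(v>140)][:,:2]@ey
    print(th,"jaw y",np.percentile(J,[1,99]),"stop y",np.percentile(S,[1,99]),"gap(edge-6)",np.percentile(J,1)-np.percentile(S,99)-6,"plate",np.percentile(P,[1,99]))
    for n,mm in(("jawx",top&(u>278)&(u<320)&(v>140)&(v<240)),("stopx",top&(u>330)&(u<390)&(v>140)&(v<240))):
        X=W[mm][:,:2]@ex; print(n,np.percentile(X,[.5,99.5]))
```

```text
base ((517.1937255859375, 118.99964141845703), (200.40731811523438, 251.0228271484375), 16.88932228088379) 17.732322366329527
jaw (((489.5978088378906, 106.8833236694336), (50.262840270996094, 21.49016571044922), 16.38607406616211), np.int64(1839))
stop (((505.0445861816406, 55.150299072265625), (65.64586639404297, 46.45988464355469), 19.24692153930664), np.int64(3903))
spA (((557.5722045898438, 228.42889404296875), (50.1597900390625, 37.340972900390625), 16.62909507751465), np.int64(3894))
spB (((581.226318359375, 148.69656372070312), (49.97463607788086, 29.961557388305664), 16.746747970581055), np.int64(3152))
plate (((462.5173034667969, 197.38760375976562), (49.483604431152344, 12.647297859191895), 16.91108512878418), np.int64(1104))
0.28 jaw y [-43.35185549 -22.04133919] stop y [-108.86960621  -64.42269391] gap(edge-6) 15.070838422254646 plate [55.8685106  67.54260886]
jawx [475.1434302  524.83487762]
stopx [476.23486804 525.70497662]
0.29 jaw y [-48.34916248 -27.13216403] stop y [-113.82241329  -69.3784985 ] gap(edge-6) 15.02933601620316 plate [50.97120344 62.56711499]
jawx [474.81322999 524.42543175]
stopx [475.41061693 524.80569713]
0.3 jaw y [-53.41293297 -32.16186691] stop y [-118.75007149  -74.21696416] gap(edge-6) 14.804031187329983 plate [45.8950856 57.4879796]
jawx [474.4285277  524.06804027]
stopx [474.46704784 523.91396529]
```

```bash
python3 -m creep '{"slide":[[0,-5.7,0],[0,-5.7,0],[0,-5.7,0],[0,-5.7,0],[0,-5.7,0],[0,-5.7,0],[0,-5.7,0],[0,-5.7,0]],"turn":[-0.05,-0.05,-0.05,-0.05,-0.05,-0.044,0,0],"claw":[1,1,1,1,1,1,1,1]}' && python3 -m creep '{"slide":[[0,0,0],[0,0,0],[0,0,0]],"turn":[0,0,0],"claw":[0.7,0.7,0.7]}'
python3 - <<'E'
from h import *
img,W=cloud("wrist"); save(img,"c1"); z=W[...,2]
for q in("spacer_thin","spacer_thick"):
  for r in manip.cut_out(q,"wrist")[:2]:
    m=r["mask"]&(abs(z-85)<5)
    if m.sum()>50: print(q,r["score"],r["position"],rect(W[m]),np.median(z[m]))
E
```

```text
clock: 3.6
eef_pos: [475.9, -367.1, 405.0]
eef_rot: [3.141, -0.0, -0.009]
wrist_force: [0.4, 0.8, 0.6]
finger_gap: 93.9
finger_force: 0.0
clock: 3.98
eef_pos: [477.2, -363.5, 405.1]
eef_rot: [3.141, -0.0, -0.006]
wrist_force: [0.2, 0.2, 0.2]
finger_gap: 68.2
finger_force: 0.0
spacer_thin 0.74 [317.7, 136.5] ((538.7550048828125, -368.6131896972656), (100.20259094238281, 17.79329490661621), 0.10092472285032272) 84.60007345001205
spacer_thick 0.61 [174.4, 190.7] ((494.460693359375, -258.73822021484375), (99.48133850097656, 32.56847381591797), 16.241992950439453) 84.47846938422535
```

View pics/c1.png

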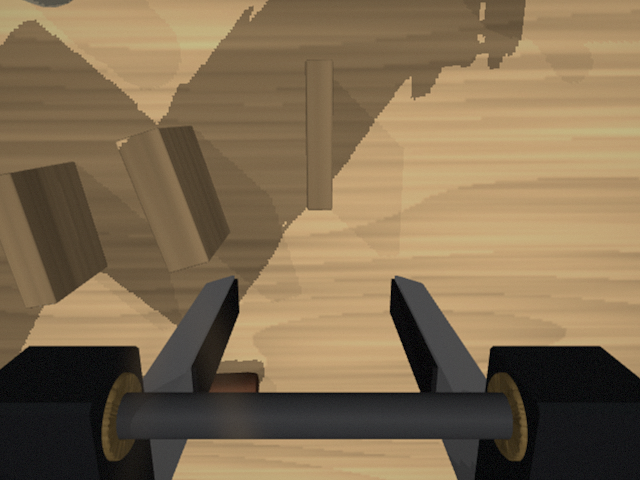

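The board is at (318,135), in line with the fingers (midpoint col 314). Grasp it.

```bash
python3 -m creep '{"slide":[[3.2,-0.2,0],[3.1,-0.2,0],[0,0,-5],[0,0,-5],[0,0,-4],[0,0,-1.5],[0,0,0],[0,0,0]],"turn":[0,0,0,0,0,0,0,0],"claw":[0.7,0.7,0.7,0.7,0.7,0.7,0.7,0.7]}' && python3 -m creep '{"slide":[[0,0,0],[0,0,0],[0,0,0],[0,0,0],[0,0,0],[0,0,0]],"turn":[0,0,0,0,0,0],"claw":[0.05,0.05,0.05,0.05,0.05,0.05]}' 30
```

```text
clock: 5.12
eef_pos: [540.6, -368.6, 251.7]
eef_rot: [3.14, -0.002, -0.007]
wrist_force: [0.3, 0.2, 1.0]
finger_gap: 65.4
finger_force: 0.0
clock: 5.88
eef_pos: [540.2, -368.4, 249.6]
eef_rot: [-3.141, 0.0, -0.007]
wrist_force: [-0.6, 0.1, 0.3]
finger_gap: 17.8
finger_force: 30.0
```

```bash
python3 -m creep '{"slide":[[0,0,4],[0,0,6],[0,0,4],[0,4,1],[-0.5,6,0],[-0.5,6,0],[-0.5,6,0],[-0.5,6,0]],"turn":[0,0,0,0.05,0.05,0.05,0.05,0.05],"claw":[0.05,0.05,0.05,0.05,0.05,0.05,0.05,0.05]}' && python3 -m creep '{"slide":[[-1,6,0],[-0.8,6,0],[-0.6,5.5,0],[0,0,-4],[0,0,-1.5],[0,0,0],[0,0,0]],"turn":[0.052,0,0,0,0,0,0],"claw":[0.05,0.05,0.05,0.05,0.05,0.05,0.05]}'
python3 - <<'E'
from h import *
s=manip.read_state(); print(s["eef_pos"],s["eef_rot"],s["finger_gap"])
img,W=cloud("wrist"); save(img,"d1"); np.save("d1.npy",W)
E
```

```text
clock: 6.88
eef_pos: [519.7, -86.5, 399.7]
eef_rot: [3.142, -0.0, 0.244]
wrist_force: [0.1, 0.7, -0.7]
finger_gap: 17.9
finger_force: 30.0
clock: 7.75
eef_pos: [496.6, 86.1, 345.8]
eef_rot: [3.141, -0.001, 0.294]
wrist_force: [0.9, 0.2, -0.5]
finger_gap: 18.0
finger_force: 30.0
[496.61527031  86.05220401 345.76400483] [ 3.14136438e+00 -1.38048411e-03  2.93732573e-01] 18.011895101233467
```

View pics/d1.png

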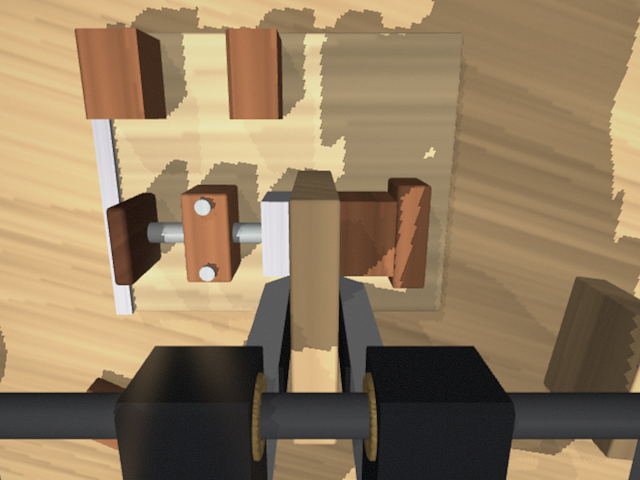

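Board is held over the gap at (315,250), jaw to its left (276,233), stop to the right (365,233). Measuring its offset in the same camera frame.

Run:
```python
from h import *
W=np.load("d1.npy"); v,u=np.mgrid[0:480,0:640]; z=W[...,2]
th=0.295; ex=np.array([np.cos(th),np.sin(th)]);ey=np.array([-ex[1],ex[0]])
p=W[...,:2]@ey
m=(v>200)&(v<270)&(abs(z-58)<4)
J=p[m&(u>255)&(u<300)];S=p[m&(u>330)&(u<388)]
print("jaw",np.percentile(J,[1,99]),"stop",np.percentile(S,[1,99]))
P0=np.load("b1.npy");z0=P0[...,2];p0=P0[...,:2]@ey
m0=(v>165)&(v<222)&(abs(z0-58)<4)
print("before jaw",np.percentile(p0[m0&(u>278)&(u<320)],[1,99]),"stop",np.percentile(p0[m0&(u>330)&(u<390)],[1,99]))
B=(u>285)&(u<345)&(v>170)&(v<345)&(z>120)
zt=np.nanmax(z[B]);t=B&(z>zt-6)
print("board",zt,np.percentile(p[t],[1,99]),rect(W[t]))
b=(v<315)&(u>70)&(u<470)&(abs(z-18)<4); R=rect(W[b]); print("base",R)
```

```text
jaw [-46.41943392 -29.46531397] stop [-109.97420098  -79.86474385]
before jaw [-50.88168374 -29.67323558] stop [-109.69731759  -71.75551252]
board 203.29616839787093 [-72.48891765 -53.47624307] ((502.7548828125, 86.95586395263672), (2.705303907394409, 19.06294822692871), 16.906827926635742)
base ((517.1472778320312, 119.19509887695312), (200.12411499023438, 251.41915893554688), 16.919084548950195)
```

Run:
```python
from h import *
W=np.load("d1.npy"); z=W[...,2]
th=0.295; ex=np.array([np.cos(th),np.sin(th)]);ey=np.array([-ex[1],ex[0]])
for r in (174,180,186,192,200,240,280,320,360,400):
    w=W[r,285:345]; k=np.where(z[r,285:345]>110)[0]
    if len(k)<2: print(r,"none",np.round(z[r,305:325:5]));continue
    a=w[k[0]+1];b=w[k[-1]-1]; print(r,285+k[0],285+k[-1],"z",np.round(w[k,2].min()),np.round(np.median(w[k,2]),1),"x",round(a[:2]@ex,1),"y",round(a[:2]@ey,1),round(b[:2]@ey,1))
```

```text
174 299 330 z 111.0 112.1 x 548.9 y -55.9 -70.2
180 296 333 z 131.0 133.0 x 548.8 y -55.1 -70.8
186 294 335 z 148.0 150.1 x 548.7 y -54.9 -71.0
192 292 337 z 159.0 164.6 x 548.7 y -54.7 -71.0
200 290 339 z 178.0 179.8 x 548.8 y -54.8 -70.9
240 289 339 z 180.0 180.6 x 534.6 y -54.3 -71.1
280 285 344 z 151.0 180.7 x 508.6 y -50.7 -75.2
320 285 344 z 180.0 181.0 x 507.3 y -52.8 -72.9
360 285 344 z 179.0 181.1 x 503.0 y -53.9 -71.7
400 285 344 z 257.0 258.4 x 527.4 y -57.6 nan
```

```bash
python3 -m creep '{"slide":[[-0.04,0.13,0],[0,0,-2],[0,0,-1.2],[0,0,-0.7],[0,0,-0.5],[0,0,-0.5],[0,0,0],[0,0,0]],"turn":[0,0,0,0,0,0,0,0],"claw":[0.05,0.05,0.05,0.05,0.05,0.05,0.05,0.05]}'
```

```text
clock: 8.8
eef_pos: [495.9, 87.9, 295.9]
eef_rot: [-3.142, -0.0, 0.295]
wrist_force: [-0.1, -0.8, -0.5]
finger_gap: 17.6
finger_force: 30.0
```

```bash
python3 -m creep '{"slide":[[0,0,-0.7],[0,0,-0.7],[0,0,-0.7],[0,0,-0.4],[0,0,-0.2],[0,0,-0.1],[0,0,-0.1],[0,0,0]],"turn":[0,0,0,0,0,0,0,0],"claw":[0.05,0.05,0.05,0.05,0.05,0.05,0.05,0.05]}'
```

```text
clock: 9.8
eef_pos: [495.9, 87.9, 267.5]
eef_rot: [3.141, -0.0, 0.295]
wrist_force: [-3.6, -0.5, 8.5]
finger_gap: 17.6
finger_force: 30.0
```

The thin board goes right down. Release, go up, and round to the clamp's outer side.

```bash
python3 -m creep '{"slide":[[0,0,0.1],[0,0,0],[0,0,0],[0,0,2],[0,0,5],[0,0,5],[0,0,0]],"turn":[0,0,0,0,0,0,0],"claw":[0.5,0.5,0.5,0.5,0.5,0.5,0.5]}' && python3 -m creep '{"slide":[[-1.5,4.8,0],[-1.5,4.8,0],[-1.4,4.8,0],[0,0,0],[0,0,0],[0,0,0]],"turn":[0,0,0,0,0,0],"claw":[0,0,0,0,0,0]}'
python3 - <<'E'
from h import *
img,W=cloud("wrist"); save(img,"e1"); v,u=np.mgrid[0:480,0:640]; z=W[...,2]
th=0.295; ex=np.array([np.cos(th),np.sin(th)]);ey=np.array([-ex[1],ex[0]])
o=np.array([498.7,76.8])
J=np.stack([(W[...,:2]-o)@ex,(W[...,:2]-o)@ey],-1)
for n,zz,c in(("plate",77.5,(-40,40,90,170)),("board",103,(-70,70,-10,30)),("jaw",58,(-25,25,15,60)),("strip",20,(-60,100,140,175))):
    m=(abs(z-zz)<4)&(J[...,0]>c[0])&(J[...,0]<c[1])&(J[...,1]>c[2])&(J[...,1]<c[3])
    if m.sum()>20: print(n,m.sum(),np.median(z[m]),np.percentile(J[m],[1,99],axis=0).round(1).tolist(),rect(J[m])[2])
s=manip.read_state();print(s["eef_pos"],(s["eef_pos"][:2]-o)@ex,(s["eef_pos"][:2]-o)@ey)
m=(J[...,1]>140)&(J[...,1]<175)&(abs(J[...,0])<50)&(z<70); print("max z in path",np.nanpercentile(z[m],[50,90,99]))
E
```

```text
clock: 10.68
eef_pos: [496.0, 87.9, 391.1]
eef_rot: [3.14, -0.006, 0.295]
wrist_force: [-0.0, -0.1, -0.8]
finger_gap: 46.8
finger_force: 0.0
clock: 11.42
eef_pos: [452.2, 231.0, 387.3]
eef_rot: [3.141, 0.001, 0.293]
wrist_force: [0.3, 0.2, -0.6]
finger_gap: 0.7
finger_force: 0.0
plate 1173 76.86721825012 [[-23.3, 120.4], [24.8, 132.1]] 89.83595275878906
board 4567 102.71374103666113 [[-49.3, 2.0], [48.4, 20.0]] 0.1978590488433838
jaw 2286 58.193842391723166 [[-24.6, 18.9], [24.6, 42.5]] 89.9874496459961
strip 4415 21.128175279817242 [[-56.2, 140.3], [97.9, 159.4]] 89.96707916259766
[452.21032954 230.98494254 387.38425197] 0.34629079109644834 161.04088316167832
max z in path [17.50312393 22.14530966 23.13903237]
```

View pics/e1.png

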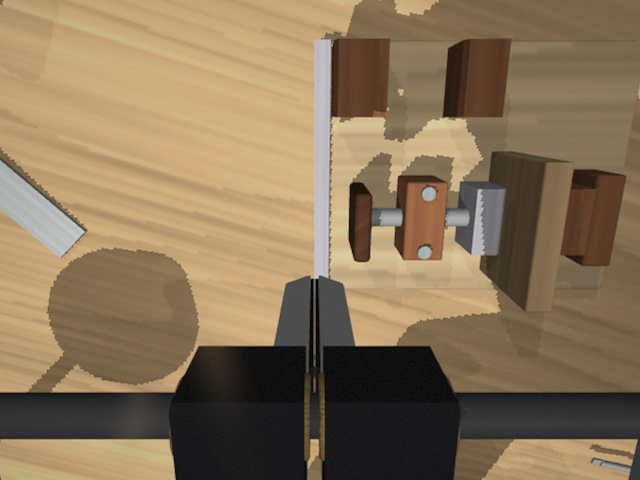

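The board stands upright in the gap (530,230); fingers are closed behind the push plate (360,222). Going down and pushing.

```bash
python3 -m creep '{"slide":[[0,0,-5],[0,0,-5],[0,0,-3],[0,0,-1],[0,0,0],[0.23,-0.77,0],[0.12,-0.38,0],[0,0,0]],"turn":[0,0,0,0,0,0,0,0],"claw":[0,0,0,0,0,0,0,0]}'
```

```text
clock: 12.48
eef_pos: [455.6, 220.0, 248.2]
eef_rot: [-3.142, -0.001, 0.294]
wrist_force: [0.0, 0.1, -0.7]
finger_gap: 0.3
finger_force: 0.0
```

```bash
for i in 1 2; do python3 -m creep '{"slide":[[0.06,-0.19,0],[0.03,-0.1,0],[0.03,-0.1,0],[0,0,0]],"turn":[0,0,0,0],"claw":[0,0,0,0]}'; done
```

```text
clock: 12.98
eef_pos: [456.5, 216.5, 247.6]
eef_rot: [3.142, 0.0, 0.295]
wrist_force: [-0.4, -0.2, -0.1]
finger_gap: 0.7
finger_force: 0.0
clock: 13.48
eef_pos: [457.3, 213.8, 247.7]
eef_rot: [-3.138, -0.0, 0.295]
wrist_force: [-5.4, 17.6, -0.3]
finger_gap: 0.4
finger_force: 9.4
```

```bash
python3 -m creep '{"slide":[[0.01,-0.03,0],[0,0,0],[0,0,0]],"turn":[0,0,0],"claw":[0,0,0]}' && python3 -m creep '{"slide":[[-0.3,1,0],[-0.3,1,0],[0,0,5],[0,0,5],[0,0,4],[0,0,0],[0,0,0]],"turn":[0,0,0,0,0,0,0],"claw":[0,0,0,0,0,0,0]}'
python3 - <<'E'
from h import *
img,W=cloud("wrist"); save(img,"f1"); v,u=np.mgrid[0:480,0:640]; z=W[...,2]
th=0.295; ex=np.array([np.cos(th),np.sin(th)]);ey=np.array([-ex[1],ex[0]])
o=np.array([498.7,76.8])
J=np.stack([(W[...,:2]-o)@ex,(W[...,:2]-o)@ey],-1)
for n,zz,c in(("plate",77.5,(-40,40,90,170)),("board",103,(-70,70,-10,30)),("jaw",58,(-25,25,15,60)),("guide",58,(-45,45,63,110)),("stop",58,(-25,25,-60,-5))):
    m=(abs(z-zz)<4)&(J[...,0]>c[0])&(J[...,0]<c[1])&(J[...,1]>c[2])&(J[...,1]<c[3])
    if m.sum()>20: print(n,m.sum(),np.median(z[m]),np.percentile(J[m],[1,99],axis=0).round(1).tolist(),rect(J[m])[2])
E
```

```text
clock: 13.85
eef_pos: [457.3, 213.7, 247.7]
eef_rot: [-3.138, -0.0, 0.295]
wrist_force: [-6.7, 20.3, -0.3]
finger_gap: 0.1
finger_force: 10.7
clock: 14.72
eef_pos: [451.7, 232.4, 386.7]
eef_rot: [3.141, 0.001, 0.295]
wrist_force: [0.7, -1.4, -0.3]
finger_gap: 0.8
finger_force: 0.0
plate 1176 76.81269648179412 [[-23.3, 118.6], [24.8, 130.3]] 0.023941271007061005
board 4587 102.72194410413397 [[-49.3, 1.1], [48.4, 18.9]] 89.87181854248047
jaw 2266 58.22612073541009 [[-24.6, 17.9], [24.5, 40.7]] 89.79248809814453
guide 3123 57.75714535893178 [[-28.8, 63.9], [29.8, 93.2]] 0.24794264137744904
stop 2885 57.11045431329893 [[-24.6, -59.7], [24.7, -26.7]] 0.006941761821508408
```

View pics/f1.png

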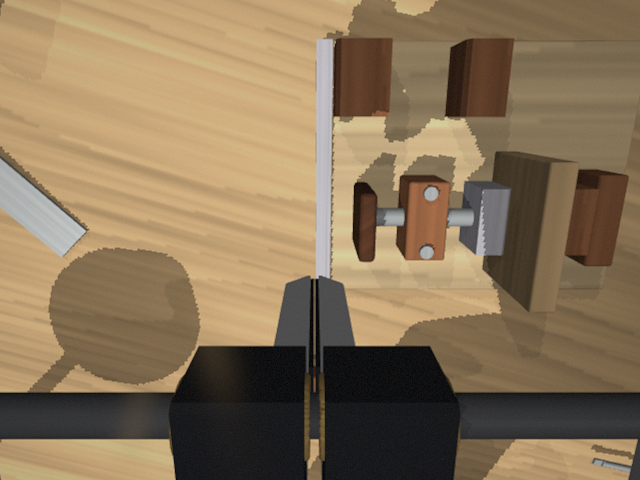

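The clamp (485,218) advanced 1.8 mm and stopped firmly on the board. That is 2 mm of play, so the thin board is the one that just fits. The other boards were never touched.

```bash
python3 -c "
from cell import manip
print(manip.sign_off())"
```

```text
the job is handed in; nothing more can be done
None
```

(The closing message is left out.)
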